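# Set the length stop of the cut-off jig and register the blank

### The arm

A 6-joint arm with a two-finger parallel gripper is mounted at the origin on a cart in front of the work surface, level with it; the furniture and walls round the work are solid. World frame = base frame: x ahead of the robot, y to its left, z up, the work surface at z = 0. Lengths are in mm, angles in rad, forces in N, time in s.
With the tool pointing down it reaches from about 350 to 775 mm from the base axis. Payload 7.3 kg.
Tool frame: the origin (TCP) lies midway between the tips of the shut fingers; the grasp point (between the pads) lies 19 mm behind it (grip_depth is the distance from the TCP to the grasp point, in mm); z points along the fingers, y is the direction in which the jaws open and shut (so a half turn about z gives the same grasp; the last joint's range is limited). The gripper opens to 92 mm and grips with 3 to 60 N. Pads are 19 mm wide; open, the fingers measure 130 mm over their backs; the gripper's body (75 mm by 190 mm) begins 47 mm behind the grasp point.
Start: joints at [-1.356, 0.342, 1.524, -0, 1.275, -0.146], TCP at [185.36, -491.209, 226.741] pointing down, gripper open.
Joint ranges: [-2.53, 2.53], [-0.77, 2.02], [0.04, 2.7], [-1, 4.14], [0.28, 2.66], [-3.11, 3.11]. Speed limits (rad/s): [2.57, 2.57, 3.14, 3.14, 3.14, 3.14].

### API

Orientations are given as [roll, pitch, yaw] about the fixed x, y, z axes, in that order (R = Rz(yaw) Ry(pitch) Rx(roll)).
In Python, from plant import get_obs, capture, close_job, spot_in, silhouettes, mark_of, grip_depth gives the robot as it stands.
- The arm moves only by the tool servo_tool, never from a script. Its arguments are lists of equal length, an entry for each row: "slide": the shift along the tool's x, y, z normalised to -1 to 1, where 1 is 20 cm, a list of three; "rot": the turn, a rotation vector about the tool's x, y, z normalised to -1 to 1, where 1 is pi rad, a list of three; "claw": the finger opening in mm, from 0 to 91.8. A call has 1 to 5 rows; each row is the pose to reach, as a shift and turn from the pose commanded when the call began, along the tool's axes at that moment, turning the shorter way round; what a row does not reach only later rows make up. A row lasts 1/8 s, in which the tool goes at most 62.5 mm and 10.7 degrees, less where a joint would pass 70% of its speed; a pose out of reach is approached as far as the arm can. A call with a number of a shift or a turn outside -1 to 1 is refused whole. A call with a gripper value outside its range is refused whole. The fingers move at their own pace and stop on an object; the grip force is fixed at half the most. Time passes only in rows, so rows that repeat a pose let the fingers close. It gives the time, the measured TCP pose, the force and the opening at its end, in the units of the state.
- get_obs(): the state, without advancing time (a new reading comes with each control period).
- capture(name): name is "scene" or "top"; returns a dict with "frame" (400x640x3 uint8, red, green, blue), "depth" (400x640 float32, mm along the optical axis (not along the pixel's ray), 0 where there is no reading), "vertical_fov" (degrees; the focal length in pixels is half the picture's height over the tangent of half this angle, whatever the lens; pixels are square), "cx", "cy" (the principal point, pixels), "D" ([k1, k2, p1, p2, k3] as OpenCV has them; the pictures are not rectified), "position" and "rotation" of the camera in the world. Camera axes: x right, y down, z forward; pixel columns grow to the right and rows downward; lengths in mm; the calibration is good to about 2 mm. A picture is of the moment at which its call begins.
- close_job(): hands the job in, once; it reports no verdict.
Trained networks look in the newest picture that a camera, given by its name, has taken for a name from the list of things; names that differ only in an ending like _2 or _b are one class to them, and where a whole thing is asked for, a point or a joint stands for the part that bears it (a point fixed in the world has none). Each returns a list of dicts, best first, with "confidence" (0 to 1); they miss things now and then, are a little off and sometimes report something else, mostly with a low value. They report only what shows in the picture. A call takes as long as a camera call.
- spot_in(query, camera): "box" ([left, top, right, bottom] in pixels, round what is visible of it).
- silhouettes(query, camera): "pixels" (400x640 bool, what is visible of it) and "box" ([left, top, right, bottom] in pixels, round what is visible of it).
- mark_of(query, camera): "xy" ([column, row] in pixels: a listed point, or the origin of a listed thing).
The state is a dict: "time": time; "joint_positions": joint angles; "dq": joint speeds; "tau": joint torques, N m; "tool_pos": TCP position; "tcp_rot": TCP orientation; "contact_force": force on the tool from outside, world axes, zero at the start; "moment": the same for the moment, N m; "grip_width": finger opening in mm.
Only numpy, scipy, OpenCV 4.12 (cv2) and the standard library are available. Lean on these libraries where they do the work, as an engineer would, in place of code of your own. Each camera call takes 0.05 s, during which the arm holds its last target. There are 200 camera calls.

### The job

Set up the cut-off jig for its next cut by pushing alone: push the sliding stop along the fence until it clicks into the middle one of the five notches, then push the wooden blank flush against the fence and along it until its right-hand end rests against the stop. Do not lift the blank, finish with the stop still in that notch, and leave the other things lying where they are.

Things in the scene. Friction and masses are not known exactly. Their poses are not given: they have to be found in the camera images.
- jig: Cut-off jig screwed to the bench (fixed): plywood board 130 mm (x) by 300 mm (y), its top 18 mm above the bench, a wooden fence along its rear edge. Origin: centre of the board's underside, on the bench. x points from the front edge (x -65 mm) to the fence (front face at x +40 mm, 25 mm thick, top 48 mm above the bench), y along the fence to the left, z up. Saw kerf through fence and board at y +60 mm.
- middle_notch (a point): Top centre of the middle one of five V notches across the steel index bar on the fence (bar 14 mm wide, its top 58 mm above the bench). Jig frame (52.5, -40, 58) mm. The notches are 10 mm wide, 5 mm deep, 22 mm apart: jig y -84, -62, -40, -18, +4 mm; the stop hides those under it. Axes as the jig's.
- stop (a joint): Position (m) of the length stop along the fence: 0 at the right end of its travel, growing to the left (jig +y), at most 0.136; starts at 0.002 to 0.050. Notches at 0.038, 0.060, 0.082 (middle), 0.104, 0.126: a spring ball under the stop pulls itself in from within 3 mm and centres there. About 3 N slides it; the push falls to nothing as it drops in; 15 to 19 N forces it out again.
- stop_push (a point): Point on the right face of the stop's cheek, for pushing it left: 35 mm above the bench, 25 mm in front of the fence face. The stop is an aluminium saddle (40 mm long in y, 60 to 74 mm above the bench, sprung dark knob on top up to 92 mm, not operated) with a flat cheek hanging in front of the fence: jig x -8 to +38 mm, 21 to 69 mm above the bench, 10 mm thick in y. Axes as the jig's.
- stop_face (a point): Point on the left face of the stop's cheek, which the blank's end meets; 35 mm above the bench, 25 mm in front of the fence face. Jig y of this face = joint value - 0.102; of the saddle's centre and ball = joint value - 0.122. Axes as the jig's.
- blank: Dark wooden blank, 60 mm (x) by 120 mm (y) by 26 mm high, 0.1 to 0.2 kg, loose on the jig's board to the left of the stop, a little away from the fence and slightly askew; slides with about 1 N. Origin: centre of its underside (18 mm above the bench); x across it to the fence, y along it to the left, z up. Its left end may overhang the board a little.
- blank_back_near (a point): Corner of the blank at mid height: fence side, right end (the end that goes to the stop). In the blank's frame (+30, -60, +13) mm.
- blank_back_far (a point): Corner of the blank at mid height: fence side, left end. In the blank's frame (+30, +60, +13) mm.
- nut: Bystander, loose: small plain steel hex nut, 24 mm across, 13 mm high, lying on the jig's board near its right front corner. Leave it alone.
- bolt: Bystander, loose: plain steel hex bolt, 98 mm long, 24 mm high, lying on the bench behind the right half of the jig's fence. Leave it alone.
- wedge: Bystander, loose: sawn wooden wedge, 36x100x30 mm, on the bench behind the left half of the jig's fence. Leave it alone.
- whetstone: Bystander, loose: brown and grey sharpening stone, 52x160x26 mm, flat on the bench at the right, in front of the vice. Leave it alone.
- offcut: Bystander, loose: rough wood offcut, 51x130x25 mm, on the bench right of the vice. Leave it alone.

How it is judged (in metres and radians):
On the way, in this order (a step that is already met when the one before it is completed fails the run):
1. the stop sits in the middle notch (value of joint stop between 0.0803 and 0.0837 m and velocity of joint stop between -0.004 and 0.004 m/s), for 0.2 s.
2. the blank lies flush against the fence with its end against the stop, which is still in the middle notch (value of joint stop between 0.0803 and 0.0837 m and x of each of blank_back_near, blank_back_far in the frame of jig above 0.0372 m and y of blank_back_near in the frame of stop_face below 0.0025 m and angle between blank's own z axis and vertical below 0.04 rad and z of blank in the frame of jig below 0.021 m), for 0.2 s.
At the end, for the whole second after the job is handed in: The stop rests in the middle notch (joint within 1.7 mm of 0.082); the blank lies flat on the board at rest, both of its fence-side corners within 2.8 mm of the fence, its right-hand end within 2.5 mm of the stop's cheek (all of step 2 and linear speed of blank below 0.005 m/s); the robot touches nothing.
It fails at once if the blank is lifted off the board (by more than 8 mm) (z of blank in the frame of jig above 0.026 m).
It fails at once if a bystander is moved by more than 15 mm (distance of any of nut, bolt, wedge, whetstone, offcut from where it was at the start of the episode above 0.015 m).
It also fails if it takes over 64 s, if anything falls off the work surface, if the arm or the gripper's body presses on something with over 40 N, if the wrist force passes 120 N, or if a joint passes its speed limit or range.

## Working session

There is one attempt and no reset: what is moved stays moved. The work goes in short steps, Python scripts to look and compute and a tool call to move; the robot and the scene stay as the last step left them, time stands still between calls to the robot, and variables do not carry over. Pictures are saved under pics/ and viewed, about 8 in all and at most 12, crops included, and the job is handed in when it is done.

Besides the shell and the picture viewer there is one more tool, called after ">>>" in YAML: its name, and indented under it one key for each argument. servo_tool: Moves the arm, as the interface text tells. Scaled input: -1 to 1 covers 20 cm each way for a shift and pi rad each way for a turn. Its arguments: {"type":"object","properties":{"slide":{"type":"array","items":{"type":"array","items":{"type":"number"}}},"rot":{"type":"array","items":{"type":"array","items":{"type":"number"}}},"claw":{"type":"array","items":{"type":"number"}}},"required":["slide","rot","claw"]}

```bash
mkdir -p pics; cat > h.py <<'E'
import numpy as np, cv2
from plant import *
def K(c):
    f=200/np.tan(np.radians(c["vertical_fov"])/2)
    return np.array([[f,0,c["cx"]],[0,f,c["cy"]],[0,0,1.]])
def ray(c,uv):
    p=cv2.undistortPoints(np.array(uv,float).reshape(-1,1,2),K(c),np.array(c["D"],float)).reshape(-1,2)
    return np.c_[p,np.ones(len(p))]@np.array(c["rotation"]).T
def at_z(c,uv,z):
    d=ray(c,uv);o=np.array(c["position"]);return o+d*((z-o[2])/d[:,2])[:,None]
def cloud(c,mask):
    v,u=np.nonzero(mask&(c["depth"]>0))
    return np.array(c["position"])+ray(c,np.c_[u,v])*c["depth"][v,u][:,None]
def proj(c,P):
    R=np.array(c["rotation"]);t=-R.T@np.array(c["position"])
    return cv2.projectPoints(np.array(P,float).reshape(-1,3),cv2.Rodrigues(R.T)[0],t,K(c),np.array(c["D"],float))[0].reshape(-1,2)
E
python3 - <<'E'
from h import *
o=get_obs();print(o)
for n in("top","scene"):
    c=capture(n);cv2.imwrite(f"pics/{n}0.png",c["frame"][:,:,::-1])
    print(n,c["position"],np.array(c["rotation"]).round(3).tolist(),c["vertical_fov"])
    for q in("jig","blank","stop","nut","bolt","wedge","whetstone"):
        s=silhouettes(q,n)
        for d in s[:2]:
            P=cloud(c,d["pixels"])
            print(q,round(d["confidence"],2),d["box"],len(P),np.percentile(P,[2,50,98],axis=0).round(0).tolist() if len(P) else "")
    for q,z in(("jig",0),("middle_notch",58),("stop_push",35),("stop_face",35),("blank_back_near",31),("blank_back_far",31),("blank",18)):
        for d in mark_of(q,n)[:1]: print(q,round(d["confidence"],2),d["xy"],at_z(c,d["xy"],z)[0].round(1))
E
```

```text
{'time': 0.0, 'joint_positions': array([-1.35600043e+00,  3.42730192e-01,  1.52504168e+00,  9.45642558e-06,
        1.27541164e+00, -1.46002061e-01]), 'dq': array([ 0.00023509,  0.00033859,  0.00176167, -0.00103388, -0.00150849,
       -0.00072903]), 'tau': array([-1.19173277e-03, -4.31240630e+01, -2.44215703e+01,  7.17602740e-02,
        5.60344441e-02, -1.05153895e-04]), 'tool_pos': array([ 185.26744127, -490.77210053,  226.03249283]), 'tcp_rot': array([-3.14002004e+00, -2.40390351e-04,  3.60795011e-01]), 'contact_force': array([-0.09143512, -0.3833692 , -1.04329298]), 'moment': array([-0.0029585 ,  0.05255981, -0.01397395]), 'grip_width': 92.1574046710259}
top [ 341.20634983  -41.25516041 1324.96310151] [-2.935, -0.003, -1.607] 48.256187319102686Traceback (most recent call last):
  File "<stdin>", line 9, in <module>
  File "h.py", line 13, in cloud
    return np.array(c["position"])+ray(c,np.c_[u,v])*c["depth"][v,u][:,None]
           ~~~~~~~~~~~~~~~~~~~~~~~^~~~~~~~~~~~~~~~~~~~~~~~~~~~~~~~~~~~~~~~~~
ValueError: operands could not be broadcast together with shapes (3,) (4101,4101)
```

```bash
sed -i 's/np.array(c\["rotation"\])/Rm(c)/' h.py; sed -i '2a from scipy.spatial.transform import Rotation as Ro\ndef Rm(c): return Ro.from_euler("xyz",c["rotation"]).as_matrix()' h.py
python3 - <<'E'
from h import *
for n in("top","scene"):
    c=capture(n);cv2.imwrite(f"pics/{n}0.png",c["frame"][:,:,::-1])
    print(n,c["position"],Rm(c).round(2).tolist(),c["vertical_fov"])
    for q in("jig","blank","stop","nut","bolt","wedge","whetstone"):
        for d in silhouettes(q,n)[:2]:
            P=cloud(c,d["pixels"])
            print(q,round(d["confidence"],2),d["box"],len(P),np.percentile(P,[2,50,98],axis=0).round(0).tolist() if len(P) else "")
    for q,z in(("jig",0),("middle_notch",58),("stop_push",35),("stop_face",35),("blank_back_near",31),("blank_back_far",31),("blank",18)):
        for d in mark_of(q,n)[:1]: print(q,round(d["confidence"],2),d["xy"],at_z(c,d["xy"],z)[0].round(1))
a=cv2.imread("pics/top0.png");b=cv2.imread("pics/scene0.png")
cv2.imwrite("pics/both0.png",cv2.resize(np.vstack([a,b]),(480,600)))
E
```

```text
top [ 341.20634983  -41.25516041 1324.96310151] [[-0.04, -0.98, 0.2], [-1.0, 0.03, -0.01], [0.0, -0.21, -0.98]] 48.256187319102686
jig 0.89 [190.8, 197.1, 294.9, 253.8] 4075 [[467.0, 26.0, 8.0], [539.0, 146.0, 20.0], [600.0, 314.0, 76.0]]
blank 0.78 [193.6, 219.3, 234.9, 243.1] 880 [[496.0, 200.0, 29.0], [523.0, 257.0, 45.0], [552.0, 316.0, 50.0]]
stop 0.79 [264.8, 200.1, 278.1, 231.0] 340 [[525.0, 61.0, 9.0], [573.0, 88.0, 73.0], [619.0, 108.0, 92.0]]
nut 0.71 [189.1, 199.3, 296.8, 253.3] 4091 [[466.0, 27.0, 7.0], [539.0, 146.0, 20.0], [604.0, 315.0, 76.0]]
nut 0.4 [283.5, 235.5, 284.4, 241.3] 44 [[476.0, 43.0, 17.0], [486.0, 54.0, 30.0], [498.0, 64.0, 35.0]]
bolt 0.53 [245.5, 185.1, 278.4, 193.7] 206 [[635.0, 65.0, 6.0], [644.0, 110.0, 18.0], [657.0, 159.0, 28.0]]
wedge 0.59 [196.2, 185.9, 231.6, 198.0] 428 [[626.0, 210.0, 5.0], [645.0, 260.0, 19.0], [665.0, 304.0, 32.0]]
whetstone 0.67 [342.3, 228.6, 398.8, 251.1] 1001 [[452.0, -280.0, 15.0], [477.0, -204.0, 27.0], [504.0, -127.0, 32.0]]
jig 0.82 [243.1, 228.1] [533.1 175.6   0. ]
middle_notch 0.98 [251.1, 207.8] [582.9 143.   58.
[... 819 characters left out ...]
0]]
nut 0.22 [236.8, 271.5, 289.1, 328.4] 1481 [[495.0, 205.0, 22.0], [518.0, 268.0, 44.0], [551.0, 320.0, 47.0]]
bolt 0.58 [250.9, 229.3, 275.4, 256.7] 205 [[632.0, 71.0, 9.0], [642.0, 127.0, 17.0], [652.0, 163.0, 25.0]]
wedge 0.6 [205.7, 264.3, 244.4, 296.3] 654 [[625.0, 210.0, 4.0], [640.0, 268.0, 17.0], [665.0, 308.0, 31.0]]
whetstone 0.76 [359.9, 181.0, 395.8, 225.9] 853 [[450.0, -279.0, 1.0], [474.0, -185.0, 25.0], [504.0, -123.0, 29.0]]
jig 0.83 [286.2, 280.5] [529.9 175.    0. ]
middle_notch 0.81 [278.5, 243.6] [585.  130.5  58. ]
stop_push 0.68 [300.2, 246.2] [548.4  90.3  35. ]
stop_face 0.75 [295.0, 251.3] [549.1 111.5  35. ]
blank_back_near 0.88 [270.1, 275.2] [555.4 202.4  31. ]
```

View pics/top0.png

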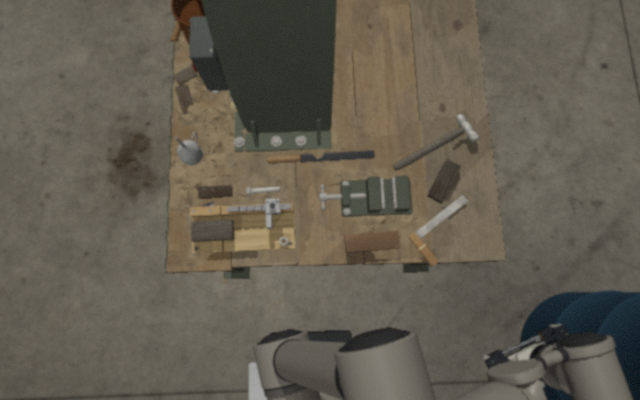

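View pics/scene0.png

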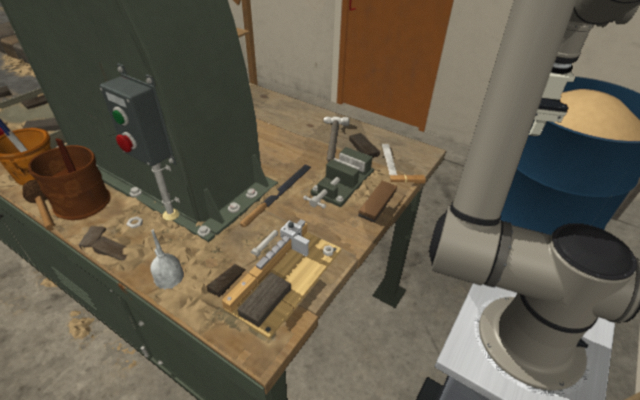

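```bash
python3 - <<'E'
from h import *
for n in("top","scene"):
    c=capture(n);f=c["frame"]
    H,W=f.shape[:2];v,u=np.mgrid[:H,:W]
    P=(np.array(c["position"])+ray(c,np.c_[u.ravel(),v.ravel()])*c["depth"].reshape(-1,1)).reshape(H,W,3)
    m=(P[...,0]>440)&(P[...,0]<700)&(P[...,1]>0)&(P[...,1]<350)
    np.save(f"P_{n}.npy",P)
    # rectified ortho views at z=18 and z=48, 0.5mm per px? -> 2px/mm
    for z in(18,48):
        xs=np.arange(640,450,-.5);ys=np.arange(345,10,-.5)
        Y,X=np.meshgrid(ys,xs);uv=proj(c,np.c_[X.ravel(),Y.ravel(),np.full(X.size,z)]).astype(np.float32).reshape(*X.shape,2)
        o=cv2.remap(f[:,:,::-1].copy(),uv[...,0],uv[...,1],cv2.INTER_CUBIC)
        for g in range(50,341,50): cv2.line(o,(int((345-g)*2),0),(int((345-g)*2),8),(0,0,255),1)
        for g in range(460,640,20): cv2.line(o,(0,int((640-g)*2)),(8,int((640-g)*2)),(0,0,255),1)
        cv2.imwrite(f"pics/o_{n}{z}.png",o)
    bx=P[m&(P[...,2]>200)]; 
    col=P[(P[...,2]>60)&(P[...,0]>610)&(P[...,0]<1000)&(P[...,1]>-50)&(P[...,1]<400)]
    print(n,"tall stuff min x",np.percentile(col,[0.5,5,50],axis=0).round() if len(col) else None)
a=[cv2.imread(f"pics/o_{k}.png") for k in("top18","scene18","scene48")]
o=np.vstack([cv2.resize(i,None,fx=1,fy=.5) if 0 else i for i in (a[0],a[1])]);print(o.shape)
cv2.imwrite("pics/o18.png",cv2.resize(o,None,fx=.78,fy=.78))
E
```

```text
top tall stuff min x [[746. -49.  63.]
 [829. -37.  98.]
 [862.  77. 405.]]
scene tall stuff min x [[745. -48.  62.]
 [829. -27.  88.]
 [863. 136. 363.]]
(760, 670, 3)
```

View pics/o18.png

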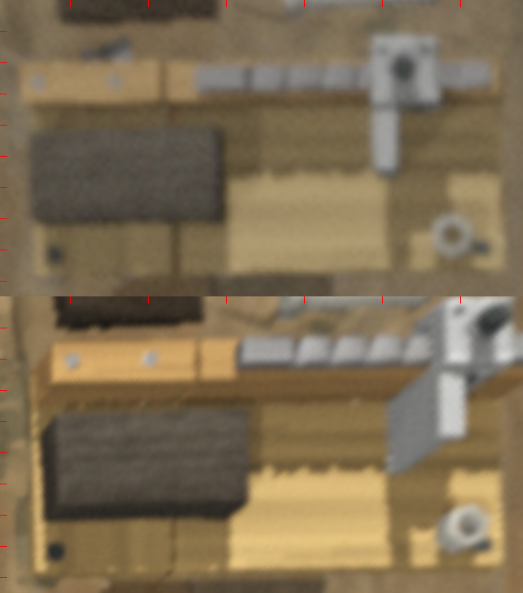

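```bash
python3 - <<'E'
from h import *
xs=np.arange(640,450,-.5);ys=np.arange(345,10,-.5)
def edge(name,xlo,xhi,yr,sgn):
    g=cv2.GaussianBlur(cv2.imread(f"pics/o_{name}.png",0).astype(float),(0,0),2)
    d=np.gradient(g,axis=0)*sgn
    r=(xs>xlo)&(xs<xhi);res=[]
    for j in np.nonzero((ys>yr[0])&(ys<yr[1]))[0]:
        k=np.argmax(d[r,j]);res.append((ys[j],xs[r][k]))
    res=np.array(res);
    for _ in range(5):
        p=np.polyfit(res[:,0],res[:,1],1);e=abs(res[:,1]-np.polyval(p,res[:,0]));res=res[e<max(1,2*np.median(e))]
    print(name,xlo,"slope",p[0].round(4),"x at y=173",np.polyval(p,173).round(1),len(res),e.std().round(2))
for n in("top18","scene18"): edge(n,456,474,(40,310),-1)
for n in("top48","scene48"):
    edge(n,560,585,(215,315),-1); edge(n,560,585,(120,315),-1)
    edge(n,587,606,(215,315),1)
c={}
# blank top corners from depth at z=44
for n in("top","scene"):
    P=np.load(f"P_{n}.npy");cc=capture(n);s=silhouettes("blank",n)[0]["pixels"]
    k=s&(abs(P[...,2]-44)<8)
    v,u=np.nonzero(k);Q=at_z(cc,np.c_[u,v],44)[:,:2].astype(np.float32);print("blank",n,cv2.minAreaRect(Q))
    for q,z in(("stop_face",35),("stop_push",35),("middle_notch",58),("blank_back_near",31),("blank_back_far",31),("jig",0)):
        for d in mark_of(q,n)[:2]: print(q,round(d["confidence"],2),at_z(cc,d["xy"],z)[0].round(1))
    st=silhouettes("stop",n)[0]["pixels"]
    A=P[st&(abs(P[...,2]-74)<5)];B=P[st&(P[...,0]<560)]
    print("saddle",np.percentile(A,[3,50,97],axis=0).round(1).tolist(),"cheek",np.percentile(B,[3,50,97],axis=0).round(1).tolist())
E
```

```text
top18 456 slope -0.0249 x at y=173 465.5 332 0.26
scene18 456 slope -0.021 x at y=173 465.4 359 0.2
top48 560 slope -0.0087 x at y=173 570.2 171 0.22
top48 560 slope -0.0706 x at y=173 576.4 255 0.57
top48 587 slope -0.0065 x at y=173 595.7 159 0.21
scene48 560 slope -0.0162 x at y=173 570.5 199 0.13
scene48 560 slope -0.0847 x at y=173 578.3 229 0.69
scene48 587 slope -0.0491 x at y=173 606.9 139 0.21
blank top ((523.7242431640625, 258.0967102050781), (58.74058532714844, 120.1843032836914), 1.9583359956741333)
stop_face 0.77 [548.8 100.4  35. ]
stop_face 0.68 [ 480.2 -206.3   35. ]
middle_notch 0.6 [585.  136.9  58. ]
blank_back_near 0.82 [559.1 198.   31. ]
blank_back_far 0.85 [552.3 320.8  31. ]
jig 0.75 [533.7 174.4   0. ]
saddle [[532.0, 61.1, 69.7], [577.5, 84.5, 74.4], [602.8, 98.2, 78.5]] cheek [[525.2, 87.6, 63.2], [542.1, 93.2, 69.6], [558.2, 98.8, 73.2]]
blank scene ((522.5951538085938, 261.67376708984375), (62.43584442138672, 122.56136322021484), 0.8375297784805298)
stop_face 0.93 [548.4 109.1  35. ]
stop_push 0.64 [548.9  94.   35. ]
middle_notch 0.67 [587.3 125.2  58. ]
blank_back_near 0.76 [550.8 201.7  31. ]
jig 0.84 [527. 182.   0.]
saddle [[530.8, 66.4, 69.2], [573.8, 91.4, 73.5], [601.5, 101.3, 77.1]] cheek [[524.5, 87.9, 25.1], [541.6, 99.2, 54.3], [558.9, 101.6, 71.3]]
```

>>> servo_tool:
  slide:
    - [0.88,-0.63,0]
    - [0.88,-0.63,0]
    - [0.88,-0.63,0]
    - [0.88,-0.63,0]
    - [0.88,-0.63,0]
  rot:
    - [0,0,0.11]
    - [0,0,0.11]
    - [0,0,0.11]
    - [0,0,0.11]
    - [0,0,0.11]
  claw: [0,0,0,0,0]

```text
time: 3.22
tool_pos: [306.4, -309.8, 227.0]
tcp_rot: [3.141, -0.0, 0.019]
contact_force: [-0.5, -0.6, 0.7]
grip_width: 46.5
```

>>> servo_tool:
  slide:
    - [0.6,-0.9,0]
    - [0.6,-0.9,0]
    - [0.6,-0.9,0]
    - [0.6,-0.9,0]
    - [0.6,-0.9,0]
  rot:
    - [0,0,0]
    - [0,0,0]
    - [0,0,0]
    - [0,0,0]
    - [0,0,0]
  claw: [0,0,0,0,0]

```text
time: 3.85
tool_pos: [423.5, -129.1, 226.6]
tcp_rot: [3.141, -0.0, 0.018]
contact_force: [0.0, -0.8, -0.2]
grip_width: 1.0
```

>>> servo_tool:
  slide:
    - [0.58,-0.9,0]
    - [0.58,-0.9,0]
    - [0.58,-0.9,0]
    - [0.58,-0.9,0]
    - [0.58,-0.9,0]
  rot:
    - [0,0,0]
    - [0,0,0]
    - [0,0,0]
    - [0,0,0]
    - [0,0,0]
  claw: [0,0,0,0,0]

```text
time: 4.47
tool_pos: [536.7, 51.7, 226.1]
tcp_rot: [3.141, 0.001, 0.016]
contact_force: [0.4, -0.6, 0.5]
grip_width: 0.5
```

>>> servo_tool:
  slide:
    - [0.04,0,0]
    - [0.04,0,0.92]
    - [0.04,0,0.92]
    - [0.04,0,0.92]
    - [0.04,0,0.92]
  rot:
    - [0,0,0]
    - [0,0,0]
    - [0,0,0]
    - [0,0,0]
    - [0,0,0]
  claw: [0,0,0,0,0]

```text
time: 5.1
tool_pos: [540.9, 50.7, 39.2]
tcp_rot: [-3.141, 0.01, 0.013]
contact_force: [-0.7, 0.4, 0.4]
grip_width: 0.4
```

>>> servo_tool:
  slide:
    - [0,-0.02,0]
    - [0,-0.04,0]
    - [0,-0.06,0]
    - [0,-0.08,0]
    - [0,-0.08,0]
  rot:
    - [0,0,0]
    - [0,0,0]
    - [0,0,0]
    - [0,0,0]
    - [0,0,0]
  claw: [0,0,0,0,0]

```text
time: 5.72
tool_pos: [544.7, 68.2, 43.8]
tcp_rot: [3.14, -0.002, 0.016]
contact_force: [1.0, -3.7, 4.3]
grip_width: 0.5
```

>>> servo_tool:
  slide:
    - [0,-0.01,0]
    - [0,-0.01,0]
  rot:
    - [0,0,0]
    - [0,0,0]
  claw: [0,0]

```text
time: 5.98
tool_pos: [544.5, 70.1, 43.3]
tcp_rot: [3.141, -0.002, 0.015]
contact_force: [0.3, -2.0, 1.4]
grip_width: 0.6
```

>>> servo_tool:
  slide:
    - [0,-0.01,0]
    - [0,-0.01,0]
  rot:
    - [0,0,0]
    - [0,0,0]
  claw: [0,0]

```text
time: 6.22
tool_pos: [543.7, 72.8, 42.8]
tcp_rot: [-3.141, -0.0, 0.015]
contact_force: [-0.6, 0.4, -0.3]
grip_width: 0.4
```

>>> servo_tool:
  slide:
    - [0,-0.01,0]
    - [0,-0.01,0]
  rot:
    - [0,0,0]
    - [0,0,0]
  claw: [0,0]

```text
time: 6.48
tool_pos: [543.4, 75.0, 42.5]
tcp_rot: [-3.141, 0.001, 0.016]
contact_force: [0.1, 0.7, 0.1]
grip_width: 0.8
```

>>> servo_tool:
  slide:
    - [0,-0.01,0]
    - [0,-0.01,0]
  rot:
    - [0,0,0]
    - [0,0,0]
  claw: [0,0]

```text
time: 6.72
tool_pos: [543.6, 76.7, 42.6]
tcp_rot: [3.142, 0.0, 0.015]
contact_force: [0.1, 0.5, 0.4]
grip_width: 0.5
```

>>> servo_tool:
  slide:
    - [0,-0.01,0]
    - [0,-0.01,0]
  rot:
    - [0,0,0]
    - [0,0,0]
  claw: [0,0]

```text
time: 6.98
tool_pos: [543.6, 77.5, 42.7]
tcp_rot: [3.14, 0.0, 0.015]
contact_force: [-0.7, -5.5, -0.4]
grip_width: 0.4
```

>>> servo_tool:
  slide:
    - [0,-0.01,0]
    - [0,-0.01,0]
  rot:
    - [0,0,0]
    - [0,0,0]
  claw: [0,0]

```text
time: 7.22
tool_pos: [543.6, 78.3, 42.7]
tcp_rot: [3.138, 0.0, 0.016]
contact_force: [-0.5, -12.6, 1.3]
grip_width: 0.6
```

>>> servo_tool:
  slide:
    - [0,-0.01,0]
    - [0,-0.01,0]
  rot:
    - [0,0,0]
    - [0,0,0]
  claw: [0,0]

```text
time: 7.48
tool_pos: [543.6, 79.1, 42.7]
tcp_rot: [3.137, 0.001, 0.016]
contact_force: [-1.0, -15.8, 1.0]
grip_width: 0.4
```

>>> servo_tool:
  slide:
    - [0,-0.01,0]
    - [0,-0.01,0]
  rot:
    - [0,0,0]
    - [0,0,0]
  claw: [0,0]

```text
time: 7.72
tool_pos: [543.5, 83.3, 42.7]
tcp_rot: [3.141, 0.0, 0.014]
contact_force: [-0.3, -0.5, -1.0]
grip_width: 0.2
```

>>> servo_tool:
  slide:
    - [0,-0.02,0]
    - [0,-0.03,0]
    - [0,-0.03,0]
  rot:
    - [0,0,0]
    - [0,0,0]
    - [0,0,0]
  claw: [0,0,0]

```text
time: 8.1
tool_pos: [543.5, 89.8, 42.7]
tcp_rot: [3.14, -0.0, 0.016]
contact_force: [-0.9, -7.8, 0.2]
grip_width: 0.3
```

>>> servo_tool:
  slide:
    - [0,-0.01,0]
    - [0,-0.02,0]
    - [0,-0.02,0]
  rot:
    - [0,0,0]
    - [0,0,0]
    - [0,0,0]
  claw: [0,0,0]

```text
time: 8.48
tool_pos: [543.4, 94.9, 42.7]
tcp_rot: [-3.141, -0.0, 0.015]
contact_force: [0.2, -0.6, -0.0]
grip_width: 0.5
```

>>> servo_tool:
  slide:
    - [0,-0.01,0]
    - [0,-0.01,0]
  rot:
    - [0,0,0]
    - [0,0,0]
  claw: [0,0]

```text
time: 8.72
tool_pos: [543.3, 97.1, 42.7]
tcp_rot: [-3.141, -0.0, 0.016]
contact_force: [0.4, 0.6, -0.6]
grip_width: 0.3
```

>>> servo_tool:
  slide:
    - [0,-0.01,0]
    - [0,-0.01,0]
  rot:
    - [0,0,0]
    - [0,0,0]
  claw: [0,0]

```text
time: 8.98
tool_pos: [543.3, 98.7, 42.7]
tcp_rot: [3.142, -0.0, 0.015]
contact_force: [0.3, -1.4, -0.3]
grip_width: 0.4
```

>>> servo_tool:
  slide:
    - [0,-0.01,0]
    - [0,-0.01,0]
  rot:
    - [0,0,0]
    - [0,0,0]
  claw: [0,0]

```text
time: 9.22
tool_pos: [543.3, 99.3, 42.7]
tcp_rot: [3.14, 0.0, 0.015]
contact_force: [-0.5, -7.2, 0.5]
grip_width: 0.5
```

>>> servo_tool:
  slide:
    - [0,-0.01,0]
    - [0,-0.01,0]
  rot:
    - [0,0,0]
    - [0,0,0]
  claw: [0,0]

```text
time: 9.48
tool_pos: [543.3, 99.6, 42.7]
tcp_rot: [3.137, 0.001, 0.016]
contact_force: [-0.1, -14.3, 0.9]
grip_width: -0.0
```

>>> servo_tool:
  slide:
    - [0,-0.01,0]
    - [0,-0.01,0]
  rot:
    - [0,0,0]
    - [0,0,0]
  claw: [0,0]

```text
time: 9.72
tool_pos: [543.3, 100.0, 42.8]
tcp_rot: [3.135, 0.001, 0.016]
contact_force: [-0.4, -22.4, 2.8]
grip_width: 0.3
```

>>> servo_tool:
  slide:
    - [0,-0.01,0]
    - [0,-0.01,0]
  rot:
    - [0,0,0]
    - [0,0,0]
  claw: [0,0]

```text
time: 9.98
tool_pos: [543.3, 100.2, 42.8]
tcp_rot: [3.133, 0.001, 0.016]
contact_force: [-1.3, -31.6, 4.0]
grip_width: 0.4
```

>>> servo_tool:
  slide:
    - [0,0.015,0]
    - [0,0.03,0]
    - [0,0.03,0]
  rot:
    - [0,0,0]
    - [0,0,0]
    - [0,0,0]
  claw: [0,0,0]

```text
time: 10.35
tool_pos: [543.4, 99.3, 42.7]
tcp_rot: [3.14, 0.0, 0.015]
contact_force: [-0.6, -9.1, 0.6]
grip_width: 0.3
```

```bash
python3 - <<'E'
from h import *
print({k:np.round(v,3).tolist() for k,v in get_obs().items() if k in("tool_pos","contact_force","tau")})
o=[]
for n,b in(("top",(180,300,175,262)),("scene",(210,350,200,340))):
    c=capture(n);f=c["frame"][b[2]:b[3],b[0]:b[1],::-1]
    o.append(cv2.resize(f,None,fx=540/f.shape[0]*.75,fy=540/f.shape[0]*.75,interpolation=cv2.INTER_CUBIC))
w=np.hstack(o);w=cv2.resize(w,None,fx=min(1,800/w.shape[1]),fy=min(1,800/w.shape[1]));print(w.shape)
cv2.imwrite("pics/c1.png",w)
E
```

```text
{'tau': [4.161, -49.581, -18.544, 1.907, -0.279, -0.014], 'tool_pos': [543.358, 99.251, 42.728], 'contact_force': [-0.591, -9.148, 0.597]}
(336, 800, 3)
```

View pics/c1.png

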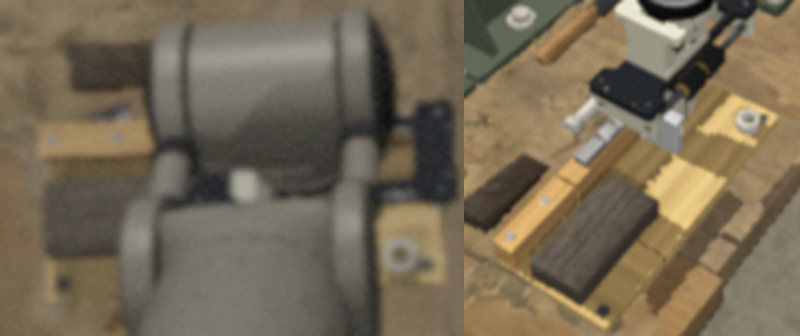

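```bash
python3 - <<'E'
from h import *
print(get_obs()["moment"].round(3),get_obs()["time"])
c=capture("scene")
print([(d["confidence"],at_z(c,d["xy"],35)[0].round(1)) for d in mark_of("stop_face","scene")])
H,W=400,640;v,u=np.mgrid[:H,:W]
P=(np.array(c["position"])+ray(c,np.c_[u.ravel(),v.ravel()])*c["depth"].reshape(-1,1)).reshape(H,W,3)
P0=np.load("P_scene.npy")
for nm,Q in(("before",P0),("now",P)):
    # cheek left face: x 526..565, z 26..64; y histogram
    k=(Q[...,0]>526)&(Q[...,0]<562)&(Q[...,2]>50)&(Q[...,2]<66)&(Q[...,1]>40)&(Q[...,1]<180)
    print(nm,k.sum(),np.percentile(Q[k][:,1],[5,25,50,75,95]).round(1))
    for zz in((26,38),(38,50)):
        k=(Q[...,0]>526)&(Q[...,0]<562)&(Q[...,2]>zz[0])&(Q[...,2]<zz[1])&(Q[...,1]>40)&(Q[...,1]<180)
        print(zz,k.sum(),np.percentile(Q[k][:,1],[5,25,50,75,95]).round(1))
f=c["frame"][205:285,255:335,::-1]
cv2.imwrite("pics/c2.png",cv2.resize(f,None,fx=7,fy=7,interpolation=cv2.INTER_CUBIC))
E
```

```text
[-1.232  0.056  0.049] 10.45
[(0.5, array([549.7, 128.2,  35. ]))]
before 50 [ 98.3  99.   99.7 100.3 101.7]
(26, 38) 39 [ 98.   99.2  99.5 100.4 101.3]
(38, 50) 39 [ 98.6  99.3 100.  100.5 100.9]
now 53 [ 88.9  98.  129.6 131.4 132.7]
(26, 38) 26 [130.1 131.3 131.9 132.7 133.8]
(38, 50) 26 [ 94.6 131.1 131.6 132.3 132.7]
```

View pics/c2.png

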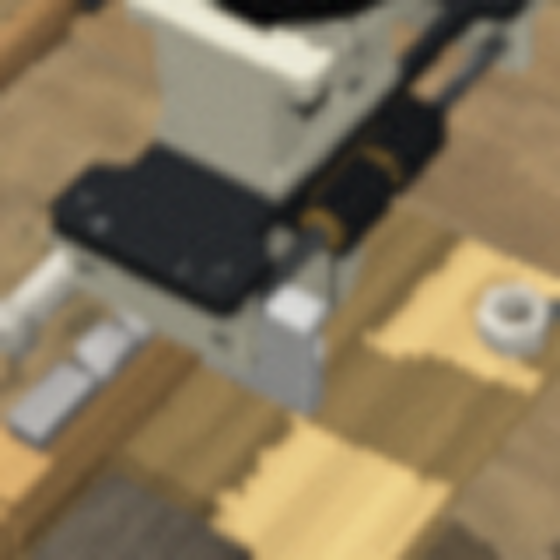

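>>> servo_tool:
  slide:
    - [0,0.03,0]
    - [0,0.03,0]
    - [-0.02,0.03,0.03]
    - [-0.02,0.03,0.03]
    - [-0.02,0.03,0.03]
  rot:
    - [0,0,0]
    - [0,0,0]
    - [0,0,0]
    - [0,0,0]
    - [0,0,0]
  claw: [0,0,0,0,0]

```text
time: 11.18
tool_pos: [539.3, 94.6, 36.6]
tcp_rot: [3.142, 0.0, 0.015]
contact_force: [-0.1, -0.7, 0.1]
grip_width: 0.5
```

>>> servo_tool:
  slide:
    - [0,-0.015,0]
    - [0,-0.03,0]
    - [0,-0.03,0]
  rot:
    - [0,0,0]
    - [0,0,0]
    - [0,0,0]
  claw: [0,0,0]

```text
time: 11.55
tool_pos: [539.5, 98.9, 36.8]
tcp_rot: [3.139, -0.0, 0.016]
contact_force: [0.5, -9.0, 1.1]
grip_width: 0.3
```

>>> servo_tool:
  slide:
    - [0,-0.01,0]
    - [0,-0.01,0]
  rot:
    - [0,0,0]
    - [0,0,0]
  claw: [0,0]

```text
time: 11.8
tool_pos: [539.5, 99.2, 36.8]
tcp_rot: [3.137, 0.0, 0.016]
contact_force: [-1.0, -16.1, 2.2]
grip_width: 0.4
```

>>> servo_tool:
  slide:
    - [0,-0.01,0]
    - [0,-0.01,0]
  rot:
    - [0,0,0]
    - [0,0,0]
  claw: [0,0]

```text
time: 12.05
tool_pos: [539.5, 99.5, 36.8]
tcp_rot: [3.135, 0.001, 0.016]
contact_force: [-0.5, -25.2, 2.7]
grip_width: 0.2
```

```bash
python3 - <<'E'
from h import *
o=get_obs();print(o["contact_force"].round(2),o["moment"].round(3),o["time"])
c=capture("top");P=cloud(c,np.ones((400,640),bool))
# bystander positions
for q in("bolt","nut","wedge"):
    for n in("top","scene"):
        if n=="scene":c=capture(n)
        else:c=capture("top")
        for d in silhouettes(q,n)[:1]:
            Q=cloud(c,d["pixels"]);print(q,n,round(d["confidence"],2),np.median(Q,0).round(0),d["box"])
E
```

```text
[ -0.53 -25.23   2.71] [-3.751  0.195  0.04 ] 12.05
bolt scene 0.62 [640. 149.  19.] [251.4, 242.7, 266.3, 256.9]
wedge top 0.52 [643. 277.  23.] [197.2, 186.1, 217.8, 199.0]
wedge scene 0.87 [641. 269.  18.] [209.0, 265.0, 245.5, 295.1]
```

```bash
python3 - <<'E'
from h import *
c=capture("scene")
pts=[(90,210),(150,200),(200,250),(220,300),(150,280),(200,330),(235,355),(290,310),(290,360),(270,330),(100,345),(200,130),(380,180),(240,270)]
for a,b in pts:
    u,v=round(255+a/7),round(205+b/7);d=c["depth"][v,u]
    print((a,b),(np.array(c["position"])+ray(c,[(u,v)])[0]*d).round(0),c["frame"][v,u])
E
```

```text
(90, 210) [567. 184. 145.] [52 53 56]
(150, 200) [556. 170. 144.] [37 39 44]
(200, 250) [527. 178. 145.] [39 42 45]
(220, 300) [511. 192. 145.] [44 46 49]
(150, 280) [535. 196. 143.] [29 31 34]
(200, 330) [516. 194. 131.] [116 114 100]
(235, 355) [509. 186. 115.] [129 128 113]
(290, 310) [534. 127.  68.] [173 173 170]
(290, 360) [530. 132.  49.] [132 133 131]
(270, 330) [537. 132.  59.] [116 117 113]
(100, 345) [582. 171.  59.] [191 188 186]
(200, 130) [546. 152. 165.] [151 150 132]
(380, 180) [510. 106. 126.] [36 34 30]
(240, 270) [513. 179. 145.] [42 43 45]
```

>>> servo_tool:
  slide:
    - [0,-0.01,0]
    - [0,-0.01,0]
    - [0,-0.01,0]
    - [0,-0.01,0]
  rot:
    - [0,0,0]
    - [0,0,0]
    - [0,0,0]
    - [0,0,0]
  claw: [0,0,0,0]

```text
time: 13.25
tool_pos: [539.5, 99.8, 36.9]
tcp_rot: [3.132, 0.001, 0.016]
contact_force: [-2.3, -33.5, 3.7]
grip_width: 0.4
```

>>> servo_tool:
  slide:
    - [0,0.1,0]
    - [0,0.15,-0.2]
    - [0,0.45,-0.3]
    - [0,0.8,-0.3]
    - [0,0.8,-0.3]
  rot:
    - [0,0,0]
    - [0,0,0]
    - [0,0,0]
    - [0,0,0]
    - [0,0,0]
  claw: [0,0,0,0,0]

```text
time: 13.88
tool_pos: [541.9, -57.0, 97.1]
tcp_rot: [3.141, -0.001, 0.011]
contact_force: [-0.1, -0.2, 0.3]
grip_width: 0.1
```

```bash
python3 - <<'E'
from h import *
o=[]
for n,b in(("scene",(235,325,205,305)),("top",(185,300,175,262))):
    c=capture(n);f=c["frame"][b[2]:b[3],b[0]:b[1],::-1]
    o.append(cv2.resize(f,None,fx=480/f.shape[0]*(1 if n=="scene" else .68),fy=480/f.shape[0]*(1 if n=="scene" else .68),interpolation=cv2.INTER_CUBIC))
h=max(i.shape[0] for i in o);o=[cv2.copyMakeBorder(i,0,h-i.shape[0],0,0,cv2.BORDER_CONSTANT) for i in o]
w=np.hstack(o);s=min(1,800/w.shape[1]);cv2.imwrite("pics/c3.png",cv2.resize(w,None,fx=s,fy=s))
E
```

```text
(no output)
```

View pics/c3.png

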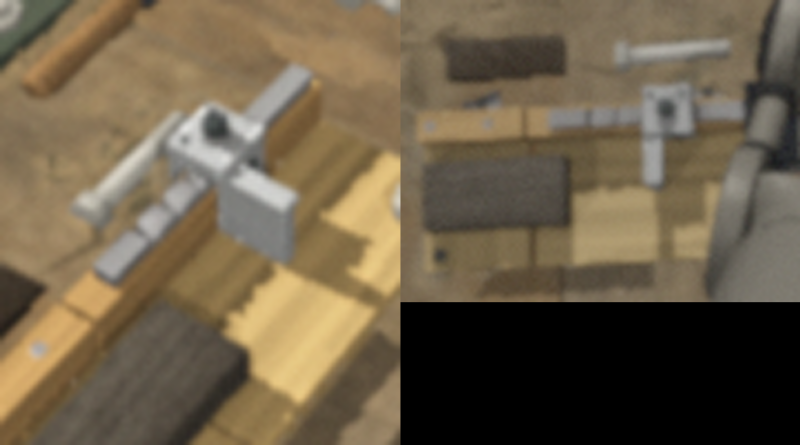

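>>> servo_tool:
  slide:
    - [0.02,-0.3,0]
    - [0.02,-0.6,0]
    - [0.02,-0.65,0.1]
    - [0.02,-0.65,0.275]
    - [0.02,-0.65,0.275]
  rot:
    - [0,0,0]
    - [0,0,0]
    - [0,0,0]
    - [0,0,0]
    - [0,0,0]
  claw: [0,0,0,0,0]

```text
time: 14.6
tool_pos: [541.1, 78.5, 39.5]
tcp_rot: [-3.141, 0.006, 0.018]
contact_force: [-0.3, -0.3, 0.4]
grip_width: 0.1
```

>>> servo_tool:
  slide:
    - [0,0,0]
    - [0,0,0]
  rot:
    - [0,0,0]
    - [0,0,0]
  claw: [0,0]

```text
time: 14.85
tool_pos: [544.5, 76.6, 43.0]
tcp_rot: [3.142, -0.002, 0.015]
contact_force: [0.1, -0.1, -0.2]
grip_width: 0.2
```

>>> servo_tool:
  slide:
    - [0,-0.05,0]
    - [0,-0.09,0]
    - [0,-0.12,0]
    - [0,-0.145,0]
    - [0,-0.155,0]
  rot:
    - [0,0,0]
    - [0,0,0]
    - [0,0,0]
    - [0,0,0]
    - [0,0,0]
  claw: [0,0,0,0,0]

```text
time: 15.48
tool_pos: [543.4, 103.5, 42.1]
tcp_rot: [3.136, 0.001, 0.015]
contact_force: [-1.9, -9.2, 2.2]
grip_width: 0.3
```

>>> servo_tool:
  slide:
    - [0,0,0]
    - [0,0,0]
  rot:
    - [0,0,0]
    - [0,0,0]
  claw: [0,0]

```text
time: 15.72
tool_pos: [543.3, 106.5, 42.0]
tcp_rot: [3.14, -0.0, 0.015]
contact_force: [-0.4, -6.4, 2.0]
grip_width: 0.5
```

>>> servo_tool:
  slide:
    - [0,-0.015,0]
    - [0,-0.03,0]
    - [0,-0.04,0]
    - [0,-0.04,0]
  rot:
    - [0,0,0]
    - [0,0,0]
    - [0,0,0]
    - [0,0,0]
  claw: [0,0,0,0]

```text
time: 16.23
tool_pos: [543.2, 114.5, 42.0]
tcp_rot: [3.14, -0.0, 0.015]
contact_force: [-0.3, -4.3, 1.4]
grip_width: 0.4
```

>>> servo_tool:
  slide:
    - [0,-0.005,0]
    - [0,-0.005,0]
  rot:
    - [0,0,0]
    - [0,0,0]
  claw: [0,0]

```text
time: 16.48
tool_pos: [543.0, 117.0, 41.7]
tcp_rot: [-3.141, -0.0, 0.015]
contact_force: [-0.0, 0.2, -1.1]
grip_width: 0.6
```

>>> servo_tool:
  slide:
    - [0,-0.005,0]
    - [0,-0.005,0]
  rot:
    - [0,0,0]
    - [0,0,0]
  claw: [0,0]

```text
time: 16.73
tool_pos: [543.0, 117.9, 41.6]
tcp_rot: [-3.141, 0.0, 0.016]
contact_force: [-0.2, -0.1, 0.5]
grip_width: 0.3
```

>>> servo_tool:
  slide:
    - [0,-0.005,0]
    - [0,-0.005,0]
  rot:
    - [0,0,0]
    - [0,0,0]
  claw: [0,0]

```text
time: 16.98
tool_pos: [543.0, 118.6, 41.7]
tcp_rot: [3.142, 0.0, 0.015]
contact_force: [0.0, 0.1, -0.4]
grip_width: 0.1
```

>>> servo_tool:
  slide:
    - [0,0.06,0]
    - [0,0.1,0]
    - [-0.2,0.1,-0.3]
    - [-0.365,0.1,-0.45]
    - [-0.365,0.1,-0.45]
  rot:
    - [0,0,0]
    - [0,0,0]
    - [0,0,0]
    - [0,0,0]
    - [0,0,0]
  claw: [0,0,0,0,0]

```text
time: 17.6
tool_pos: [470.0, 97.0, 134.2]
tcp_rot: [-3.142, -0.004, 0.015]
contact_force: [-0.3, -0.2, -0.4]
grip_width: 0.4
```

>>> servo_tool:
  slide:
    - [0,-0.3,0]
    - [0,-0.6,0]
    - [0,-0.8,0]
    - [0,-0.8,0]
    - [0,-0.8,0]
  rot:
    - [0,0,0]
    - [0,0,0]
    - [0,0,0]
    - [0,0,0]
    - [0,0,0]
  claw: [60,60,60,60,60]

```text
time: 18.23
tool_pos: [468.0, 256.6, 130.7]
tcp_rot: [3.141, 0.001, 0.015]
contact_force: [0.1, 0.4, -0.6]
grip_width: 46.0
```

```bash
cat > meas.py <<'E'
from h import *
import sys
o=get_obs();print(o["time"],o["tool_pos"].round(1))
for n in sys.argv[1:]:
    c=capture(n);s=silhouettes("blank",n)
    H,W=400,640;v,u=np.mgrid[:H,:W]
    Q=(np.array(c["position"])+ray(c,np.c_[u.ravel(),v.ravel()])*c["depth"].reshape(-1,1)).reshape(H,W,3)
    if s:
        k=s[0]["pixels"]&(abs(Q[...,2]-44)<8);b,a=np.nonzero(k)
        print("blank",n,s[0]["confidence"],cv2.minAreaRect(at_z(c,np.c_[a,b],44)[:,:2].astype(np.float32)))
    for zz in((26,38),(38,50),(50,64)):
        k=(Q[...,0]>526)&(Q[...,0]<562)&(Q[...,2]>zz[0])&(Q[...,2]<zz[1])&(Q[...,1]>110)&(Q[...,1]<185)
        if k.sum()>3: print("cheek",zz,k.sum(),np.percentile(Q[k][:,1],[5,50,95]).round(1))
    f=c["frame"][200:330,205:335,::-1] if n=="scene" else c["frame"][170:270,170:310,::-1]
    cv2.imwrite(f"pics/m_{n}_{o['time']:.1f}.png",cv2.resize(f,None,fx=4.5,fy=4.5,interpolation=cv2.INTER_CUBIC))
E
python3 meas.py scene
```

```text
18.225 [468.  256.6 130.7]
blank scene 0.79 ((522.4252319335938, 262.37713623046875), (60.74435806274414, 122.56661987304688), 1.3802788257598877)
```

>>> servo_tool:
  slide:
    - [0,0,0.25]
    - [0,0,0.5]
    - [0,0,0.5]
    - [0,0,0.5]
  rot:
    - [0,0,0]
    - [0,0,0]
    - [0,0,0]
    - [0,0,0]
  claw: [60,60,60,60]

```text
time: 18.82
tool_pos: [469.2, 257.1, 33.2]
tcp_rot: [-3.141, -0.002, 0.014]
contact_force: [1.1, 0.6, 1.0]
grip_width: 59.9
```

>>> servo_tool:
  slide:
    - [0.02,0,0]
    - [0.04,0,0]
    - [0.06,0,0]
    - [0.08,0,0]
    - [0.08,0,0]
  rot:
    - [0,0,0]
    - [0,0,0]
    - [0,0,0]
    - [0,0,0]
    - [0,0,0]
  claw: [60,60,60,60,60]

```text
time: 19.45
tool_pos: [484.2, 257.6, 31.7]
tcp_rot: [3.142, -0.0, 0.015]
contact_force: [0.6, 0.7, -0.4]
grip_width: 60.2
```

>>> servo_tool:
  slide:
    - [0.02,0,0]
    - [0.03,0,0]
    - [0.04,0,0]
    - [0.04,0,0]
  rot:
    - [0,0,0]
    - [0,0,0]
    - [0,0,0]
    - [0,0,0]
  claw: [60,60,60,60]

```text
time: 19.95
tool_pos: [492.3, 257.7, 31.7]
tcp_rot: [3.142, -0.001, 0.015]
contact_force: [-0.3, -0.2, 0.1]
grip_width: 60.1
```

>>> servo_tool:
  slide:
    - [0.01,0,0]
    - [0.02,0,0]
    - [0.02,0,0]
  rot:
    - [0,0,0]
    - [0,0,0]
    - [0,0,0]
  claw: [60,60,60]

```text
time: 20.32
tool_pos: [496.3, 257.8, 31.7]
tcp_rot: [-3.142, -0.001, 0.015]
contact_force: [-0.2, 0.2, 0.3]
grip_width: 59.9
```

>>> servo_tool:
  slide:
    - [0.01,0,0]
    - [0.01,0,0]
  rot:
    - [0,0,0]
    - [0,0,0]
  claw: [60,60]

```text
time: 20.58
tool_pos: [497.5, 257.7, 31.6]
tcp_rot: [3.141, 0.001, 0.015]
contact_force: [-3.8, -0.9, 1.5]
grip_width: 60.2
```

>>> servo_tool:
  slide:
    - [0.01,0,0]
    - [0.01,0,0]
  rot:
    - [0,0,0]
    - [0,0,0]
  claw: [60,60]

```text
time: 20.82
tool_pos: [497.5, 257.7, 31.6]
tcp_rot: [3.141, 0.005, 0.016]
contact_force: [-9.8, -0.1, 7.8]
grip_width: 59.9
```

>>> servo_tool:
  slide:
    - [0.01,0,0]
    - [0.01,0,0]
  rot:
    - [0,0,0]
    - [0,0,0]
  claw: [60,60]

```text
time: 21.08
tool_pos: [497.6, 257.7, 31.5]
tcp_rot: [3.14, 0.009, 0.016]
contact_force: [-15.6, -0.1, 12.0]
grip_width: 60.0
```

>>> servo_tool:
  slide:
    - [-0.06,0,0]
    - [-0.13,0,0]
    - [-0.13,0,-0.2]
    - [-0.13,0,-0.3]
    - [-0.13,0,-0.3]
  rot:
    - [0,0,0]
    - [0,0,0]
    - [0,0,0]
    - [0,0,0]
    - [0,0,0]
  claw: [60,60,60,0,0]

```text
time: 21.7
tool_pos: [476.8, 257.8, 93.1]
tcp_rot: [-3.14, -0.004, 0.015]
contact_force: [0.5, 0.3, 0.5]
grip_width: 44.8
```

>>> servo_tool:
  slide:
    - [0,-0.25,0]
    - [0,-0.5,0]
    - [0.15,-0.5,0]
    - [0.31,-0.5,0]
    - [0.31,-0.5,0]
  rot:
    - [0,0,0]
    - [0,0,0]
    - [0,0,0]
    - [0,0,0]
    - [0,0,0]
  claw: [0,0,0,0,0]

```text
time: 22.32
tool_pos: [537.5, 357.8, 89.7]
tcp_rot: [3.141, 0.001, 0.014]
contact_force: [0.2, 0.9, -0.6]
grip_width: 0.6
```

```bash
python3 meas.py top scene; ls pics | tail -3
```

```text
22.325 [537.5 357.8  89.7]
blank top 0.85 ((540.099365234375, 258.1004638671875), (60.8206787109375, 121.00538635253906), 1.0606529712677002)
blank scene 0.6 ((537.60205078125, 262.1047668457031), (60.70979690551758, 122.90708923339844), 0.7922013998031616)
cheek (26, 38) 34 [152.1 153.4 154.4]
cheek (38, 50) 37 [152.  153.5 155.2]
cheek (50, 64) 48 [152.2 153.5 154.9]
o_top48.png
scene0.png
top0.png
```

>>> servo_tool:
  slide:
    - [0,0,0.15]
    - [0,0,0.29]
    - [0,0,0.29]
    - [0,0.04,0.29]
    - [0,0.08,0.29]
  rot:
    - [0,0,0]
    - [0,0,0]
    - [0,0,0]
    - [0,0,0]
    - [0,0,0]
  claw: [0,0,0,0,0]

```text
time: 23.15
tool_pos: [537.2, 342.2, 35.2]
tcp_rot: [-3.141, -0.002, 0.015]
contact_force: [-0.3, 0.1, 0.4]
grip_width: 0.4
```

>>> servo_tool:
  slide:
    - [0,0.025,0]
    - [0,0.05,0]
    - [0,0.075,0]
    - [0,0.1,0]
    - [0,0.1,0]
  rot:
    - [0,0,0]
    - [0,0,0]
    - [0,0,0]
    - [0,0,0]
    - [0,0,0]
  claw: [0,0,0,0,0]

```text
time: 23.78
tool_pos: [537.2, 322.1, 34.0]
tcp_rot: [3.142, -0.001, 0.015]
contact_force: [0.2, 0.6, 2.0]
grip_width: 0.3
```

>>> servo_tool:
  slide:
    - [0,0.025,0]
    - [0,0.05,0]
    - [0,0.06,0]
    - [0,0.06,0]
  rot:
    - [0,0,0]
    - [0,0,0]
    - [0,0,0]
    - [0,0,0]
  claw: [0,0,0,0]

```text
time: 24.28
tool_pos: [537.3, 310.2, 33.9]
tcp_rot: [3.141, -0.0, 0.015]
contact_force: [0.4, 1.0, 3.9]
grip_width: 0.7
```

```bash
python3 meas.py scene top
```

```text
24.275 [537.3 310.2  33.9]
blank scene 0.91 ((535.6854858398438, 239.58358764648438), (122.33258819580078, 56.92610168457031), 89.9077377319336)
cheek (26, 38) 35 [152.4 153.7 154.8]
cheek (38, 50) 53 [151.4 153.7 182.1]
cheek (50, 64) 41 [152.2 153.4 154.5]
blank top 0.66 ((540.1614379882812, 235.27963256835938), (116.00877380371094, 60.128910064697266), 89.93187713623047)
cheek (26, 38) 8 [176.9 177.4 178.7]
cheek (38, 50) 31 [177.2 180.  183.2]
cheek (50, 64) 5 [148.9 182.  184.2]
```

>>> servo_tool:
  slide:
    - [0,0.025,0]
    - [0,0.05,0]
    - [0,0.06,0]
    - [0,0.06,0]
  rot:
    - [0,0,0]
    - [0,0,0]
    - [0,0,0]
    - [0,0,0]
  claw: [0,0,0,0]

```text
time: 24.98
tool_pos: [537.5, 298.4, 33.8]
tcp_rot: [-3.141, -0.0, 0.015]
contact_force: [-0.4, 3.0, 6.2]
grip_width: 0.2
```

>>> servo_tool:
  slide:
    - [0,0.01,0]
    - [0,0.02,0]
    - [0,0.02,0]
  rot:
    - [0,0,0]
    - [0,0,0]
    - [0,0,0]
  claw: [0,0,0]

```text
time: 25.35
tool_pos: [537.5, 294.6, 33.9]
tcp_rot: [-3.141, -0.0, 0.015]
contact_force: [-0.0, 2.9, 4.6]
grip_width: 0.3
```

```bash
python3 meas.py scene top
```

```text
25.35 [537.5 294.6  33.9]
blank scene 0.93 ((535.3119506835938, 226.26722717285156), (56.24261474609375, 126.6195068359375), 1.0120959281921387)
cheek (26, 38) 21 [152. 153. 154.]
cheek (38, 50) 55 [151.8 166.8 183.8]
cheek (50, 64) 23 [152.3 153.5 154.8]
blank top 0.67 ((539.0454711914062, 218.095703125), (58.61399459838867, 114.36871337890625), 2.612154483795166)
cheek (26, 38) 13 [143.1 162.1 162.7]
cheek (38, 50) 98 [162.7 172.9 183.2]
```

>>> servo_tool:
  slide:
    - [0,0.01,0]
    - [0,0.02,0]
    - [0,0.02,0]
  rot:
    - [0,0,0]
    - [0,0,0]
    - [0,0,0]
  claw: [0,0,0]

```text
time: 25.92
tool_pos: [537.5, 290.6, 33.9]
tcp_rot: [-3.141, -0.0, 0.015]
contact_force: [0.4, 3.0, 4.8]
grip_width: 0.5
```

>>> servo_tool:
  slide:
    - [0,0.01,0]
    - [0,0.01,0]
  rot:
    - [0,0,0]
    - [0,0,0]
  claw: [0,0]

```text
time: 26.18
tool_pos: [537.6, 288.6, 33.9]
tcp_rot: [-3.141, -0.0, 0.015]
contact_force: [-0.2, 3.8, 4.8]
grip_width: 0.1
```

>>> servo_tool:
  slide:
    - [0,0.007,0]
    - [0,0.007,0]
  rot:
    - [0,0,0]
    - [0,0,0]
  claw: [0,0]

```text
time: 26.42
tool_pos: [537.6, 287.3, 33.9]
tcp_rot: [-3.141, -0.0, 0.015]
contact_force: [-0.5, 3.4, 5.5]
grip_width: 0.6
```

>>> servo_tool:
  slide:
    - [0,0.006,0]
    - [0,0.006,0]
  rot:
    - [0,0,0]
    - [0,0,0]
  claw: [0,0]

```text
time: 26.68
tool_pos: [537.6, 286.1, 33.9]
tcp_rot: [-3.141, -0.001, 0.015]
contact_force: [0.3, 4.4, 5.3]
grip_width: 0.3
```

>>> servo_tool:
  slide:
    - [0,0.004,0]
    - [0,0.004,0]
  rot:
    - [0,0,0]
    - [0,0,0]
  claw: [0,0]

```text
time: 26.92
tool_pos: [537.6, 285.6, 33.9]
tcp_rot: [-3.141, -0.001, 0.015]
contact_force: [0.3, 4.9, 6.0]
grip_width: 0.6
```

```bash
python3 meas.py scene top
```

```text
26.925 [537.6 285.6  33.9]
blank scene 0.83 ((534.5730590820312, 216.82545471191406), (53.702293395996094, 122.45494842529297), 1.616245150566101)
cheek (38, 50) 82 [152.9 173.8 183.5]
cheek (50, 64) 17 [152.3 153.3 154. ]
cheek (38, 50) 117 [157.2 170.8 182.9]
cheek (50, 64) 5 [143.7 161.7 175.5]
```

>>> servo_tool:
  slide:
    - [0,0.004,0]
    - [0,0.004,0]
  rot:
    - [0,0,0]
    - [0,0,0]
  claw: [0,0]

```text
time: 27.38
tool_pos: [537.7, 285.4, 33.9]
tcp_rot: [-3.14, -0.001, 0.015]
contact_force: [-0.0, 7.8, 4.1]
grip_width: 0.4
```

>>> servo_tool:
  slide:
    - [0,0.004,0]
    - [0,0.004,0]
  rot:
    - [0,0,0]
    - [0,0,0]
  claw: [0,0]

```text
time: 27.62
tool_pos: [537.7, 285.2, 34.0]
tcp_rot: [-3.139, -0.001, 0.015]
contact_force: [-0.6, 9.9, 3.5]
grip_width: 0.6
```

>>> servo_tool:
  slide:
    - [0,-0.06,0]
    - [0,-0.12,0]
    - [0,-0.12,-0.2]
    - [-0.3,-0.12,-0.3]
    - [-0.6,-0.12,-0.3]
  rot:
    - [0,0,0]
    - [0,0,0]
    - [0,0,0]
    - [0,0,0]
    - [0,0,0]
  claw: [0,0,0,0,0]

```text
time: 28.25
tool_pos: [416.6, 305.9, 94.6]
tcp_rot: [-3.141, -0.002, 0.015]
contact_force: [-0.0, 0.7, 0.9]
grip_width: 0.5
```

>>> servo_tool:
  slide:
    - [0,0.0,0]
    - [0,0,0]
  rot:
    - [0,0,0]
    - [0,0,0]
  claw: [0,60]

```text
time: 28.5
tool_pos: [417.7, 306.0, 93.8]
tcp_rot: [3.142, -0.001, 0.016]
contact_force: [-0.1, -1.0, 0.6]
grip_width: 6.5
```

```bash
python3 meas.py scene top; python3 - <<'E'
import glob,cv2,os
f=sorted(glob.glob("pics/m_*"),key=os.path.getmtime)[-2:];print(f)
a,b=map(cv2.imread,f);a=cv2.resize(a,(400,400));b=cv2.resize(b,(400,286));b=cv2.copyMakeBorder(b,0,114,0,0,0)
cv2.imwrite("pics/v1.png",cv2.hconcat([a,b]))
E
```

```text
28.5 [417.7 306.   93.8]
blank scene 0.73 ((550.9686279296875, 268.7987060546875), (24.314050674438477, 39.14378356933594), 41.4177360534668)
blank top 0.84 ((539.7786865234375, 212.12269592285156), (56.06834030151367, 115.55303192138672), 0.2518547773361206)
cheek (38, 50) 113 [157.2 170.9 183.1]
cheek (50, 64) 9 [139.7 170.3 175. ]
['pics/m_scene_28.5.png', 'pics/m_top_28.5.png']
```

View pics/v1.png

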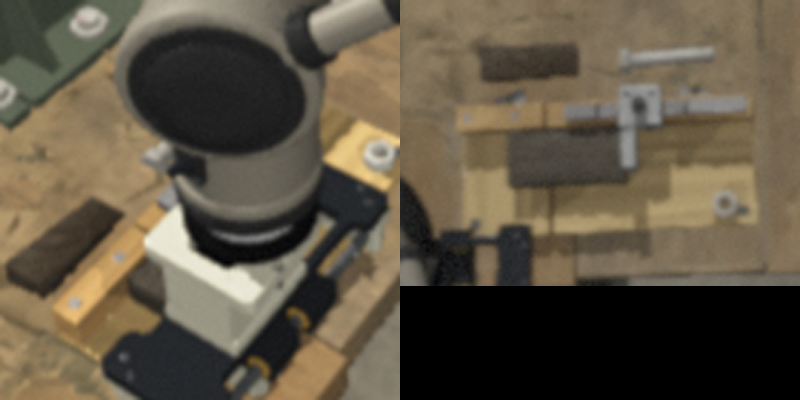

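>>> servo_tool:
  slide:
    - [0.14,0.23,0]
    - [0.28,0.46,0]
    - [0.28,0.46,0.15]
    - [0.28,0.46,0.31]
    - [0.28,0.46,0.31]
  rot:
    - [0,0,0]
    - [0,0,0]
    - [0,0,0]
    - [0,0,0]
    - [0,0,0]
  claw: [60,60,60,60,60]

```text
time: 29.32
tool_pos: [473.6, 213.5, 29.6]
tcp_rot: [3.14, 0.005, 0.014]
contact_force: [-0.0, 0.2, 0.4]
grip_width: 60.1
```

>>> servo_tool:
  slide:
    - [0.04,0,0]
    - [0.08,0,0]
    - [0.1,0,0]
    - [0.1,0,0]
  rot:
    - [0,0,0]
    - [0,0,0]
    - [0,0,0]
    - [0,0,0]
  claw: [60,60,60,60]

```text
time: 29.82
tool_pos: [495.1, 214.8, 32.1]
tcp_rot: [-3.141, -0.001, 0.015]
contact_force: [0.7, -0.6, -0.9]
grip_width: 60.0
```

>>> servo_tool:
  slide:
    - [0.01,0,0]
    - [0.01,0,0]
  rot:
    - [0,0,0]
    - [0,0,0]
  claw: [60,60]

```text
time: 30.08
tool_pos: [496.6, 214.8, 31.8]
tcp_rot: [3.142, -0.0, 0.015]
contact_force: [-0.7, 0.2, -0.1]
grip_width: 60.1
```

>>> servo_tool:
  slide:
    - [0.01,0,0]
    - [0.01,0,0]
  rot:
    - [0,0,0]
    - [0,0,0]
  claw: [60,60]

```text
time: 30.32
tool_pos: [498.2, 214.8, 31.6]
tcp_rot: [3.141, 0.001, 0.015]
contact_force: [-1.8, 0.7, 1.4]
grip_width: 59.8
```

>>> servo_tool:
  slide:
    - [0.01,0,0]
    - [0.01,0,0]
  rot:
    - [0,0,0]
    - [0,0,0]
  claw: [60,60]

```text
time: 30.58
tool_pos: [498.2, 214.7, 31.5]
tcp_rot: [3.141, 0.005, 0.016]
contact_force: [-8.3, 0.7, 5.5]
grip_width: 60.3
```

>>> servo_tool:
  slide:
    - [0.01,0,0]
    - [0.01,0,0]
  rot:
    - [0,0,0]
    - [0,0,0]
  claw: [60,60]

```text
time: 30.82
tool_pos: [498.2, 214.7, 31.4]
tcp_rot: [3.14, 0.009, 0.016]
contact_force: [-13.4, 0.0, 11.6]
grip_width: 59.7
```

>>> servo_tool:
  slide:
    - [-0.06,0,0]
    - [-0.15,0,0]
    - [-0.25,0,-0.2]
    - [-0.45,0,-0.5]
    - [-0.45,0,-0.5]
  rot:
    - [0,0,0]
    - [0,0,0]
    - [0,0,0]
    - [0,0,0]
    - [0,0,0]
  claw: [60,60,60,60,60]

```text
time: 31.45
tool_pos: [412.7, 214.0, 134.6]
tcp_rot: [-3.14, -0.006, 0.016]
contact_force: [0.6, -0.2, 0.5]
grip_width: 60.1
```

>>> servo_tool:
  slide:
    - [0,0.3,0]
    - [0,0.6,0]
    - [0,1,0]
    - [0,1,0]
    - [0,1,0]
  rot:
    - [0,0,0]
    - [0,0,0]
    - [0,0,0]
    - [0,0,0]
    - [0,0,0]
  claw: [60,60,60,60,60]

```text
time: 32.08
tool_pos: [415.9, 12.2, 131.1]
tcp_rot: [3.141, 0.0, 0.012]
contact_force: [-0.5, 0.9, -0.3]
grip_width: 60.0
```

>>> servo_tool:
  slide:
    - [0,0.3,0]
    - [0,0.6,0]
    - [0,0.9,0]
    - [0,0.9,0]
  rot:
    - [0,0,0]
    - [0,0,0]
    - [0,0,0]
    - [0,0,0]
  claw: [60,60,60,60]

```text
time: 32.58
tool_pos: [419.0, -169.2, 131.3]
tcp_rot: [3.141, -0.001, 0.011]
contact_force: [0.4, 0.4, -0.3]
grip_width: 60.0
```

```bash
python3 meas.py scene top; python3 - <<'E'
from h import *
import glob,os
f=sorted(glob.glob("pics/m_*"),key=os.path.getmtime)[-2:]
a,b=map(cv2.imread,f);a=cv2.resize(a,(400,400));b=cv2.resize(b,(400,286));b=cv2.copyMakeBorder(b,0,114,0,0,0)
cv2.imwrite("pics/v2.png",cv2.hconcat([a,b]))
# ortho at z=44 edges: blank back edge / right end, scene & top
for n in("scene","top"):
    c=capture(n)
    xs=np.arange(600,490,-.5);ys=np.arange(290,130,-.5);Y,X=np.meshgrid(ys,xs)
    uv=proj(c,np.c_[X.ravel(),Y.ravel(),np.full(X.size,44)]).astype(np.float32).reshape(*X.shape,2)
    g=cv2.GaussianBlur(cv2.cvtColor(cv2.remap(c["frame"],uv[...,0],uv[...,1],cv2.INTER_CUBIC),cv2.COLOR_RGB2GRAY).astype(float),(0,0),2)
    for nm,lo,hi,s in(("back",560,578,1),("front",500,520,1)):
        d=np.gradient(g,axis=0);d=-d if nm=="back" else d
        r=(xs>lo)&(xs<hi);e=[];
        for j in np.nonzero((ys>165)&(ys<265))[0]: e.append((ys[j],xs[r][np.argmax(d[r,j])]))
        e=np.array(e);p=np.polyfit(e[:,0],e[:,1],1);q=abs(e[:,1]-np.polyval(p,e[:,0]));p=np.polyfit(*e[q<np.median(q)*2+.3].T,1)
        print(n,nm,"x@213",np.polyval(p,213).round(1),"slope",p[0].round(4),"med err",np.median(q).round(2))
E
```

```text
32.575 [ 419.  -169.2  131.3]
blank scene 0.6 ((538.7715454101562, 215.74407958984375), (62.69645309448242, 123.4050521850586), 0.20689252018928528)
cheek (38, 50) 171 [153.  167.3 182.8]
cheek (50, 64) 45 [152.1 153.5 155. ]
blank top 0.65 ((539.6691284179688, 212.32748413085938), (57.84016036987305, 120.74496459960938), 1.2400538921356201)
cheek (38, 50) 116 [157.1 170.8 182.8]
cheek (50, 64) 9 [139.7 140.4 174.4]
scene back x@213 570.3 slope 0.0204 med err 0.59
scene front x@213 501.0 slope -0.0088 med err 0.27
top back x@213 570.7 slope -0.0192 med err 1.18
top front x@213 509.2 slope -0.0161 med err 0.35
```

View pics/v2.png

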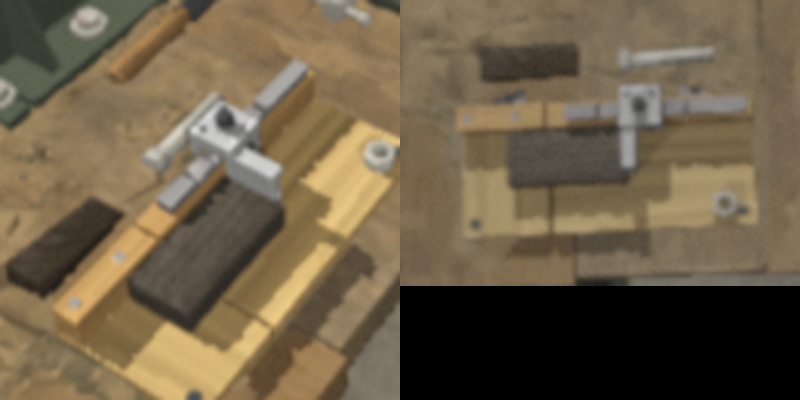

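```bash
python3 -c "
from plant import *
print(close_job())"
```

```text
the job is handed in; nothing more can be done
None
```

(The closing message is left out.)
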